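Dock a battery pack through the sprung dust flap of a test bay

ROBOT

A 6-joint arm with a two-finger parallel gripper is mounted at the origin on the work surface. World frame = base frame: x ahead of the robot, y to its left, z up, the work surface at z = 0. Lengths are in mm, angles in rad, forces in N, time in s.
With the tool pointing down it reaches from about 350 to 850 mm from the base axis. Payload 8.1 kg.
Tool frame: the origin (TCP) lies on the mounting face of the last link; the fingertips stand 173 mm ahead of it and the grasp point (between the pads) lies 155 mm ahead of it (bot.pinch_z is the distance from the TCP to the grasp point, in mm); z points along the fingers, y is the line along which they close (so a half turn about z gives the same grasp; the last joint's range is limited). The gripper opens to 85 mm and grips with 20 to 120 N. Pads are 22 mm wide; open, the fingers measure 114 mm over their backs; the gripper's body (76 mm by 85 mm) begins 54 mm behind the grasp point. The pads swing forward as they close: fully open they stand 13 mm farther back than shut.
Start: joints at [1.231, 0.13, 1.488, -0, 1.523, -0.085], TCP at [151.209, 580.64, 404.692] pointing down, gripper open.
Joint ranges: [-2.96, 2.96], [-0.89, 2.26], [0.02, 2.5], [-1.34, 4.48], [0, 2.73], [-2.66, 2.66]. Speed limits (rad/s): [2.39, 2.39, 2.79, 3.14, 3.14, 3.14].

INTERFACE

Orientations are given as a rotation vector (axis times angle).
In Python, from workcell import bot gives the robot as it stands.
- The arm moves only by the tool drive_tool, never from a script. Its argument "moves" is a list of rows, each an object of numbers: "claw": the finger opening in mm, from 0 to 85.4; "x", "y", "z": the shift along the tool's x, y, z in mm; "yaw": the turn about the tool's z in degrees. A call has exactly 8 rows; each row is the pose to reach, as a shift and turn from the pose commanded when the call began, along the tool's axes at that moment; what a row does not reach only later rows make up. A row lasts 1/12 s, in which the tool goes at most 41.7 mm and 7.16 degrees, less where a joint would pass 70% of its speed; a pose out of reach is approached as far as the arm can. A call with a gripper value outside its range is refused whole. The fingers move at their own pace and stop on an object; "grip_force" is the grip in N (left out, the last holds). Time passes only in rows, so rows that repeat a pose let the fingers close, or fill a call up. It gives the time, the measured TCP pose, the force, the opening and the grip force at its end, in the units of the state.
- bot.read_state(): the state, without advancing time (a new reading comes with each control period).
- bot.get_image(name): name is "scene" or "side" or "wrist"; returns a dict with "image" (384x512x3 uint8, blue, green, red), "vfov" (degrees; the focal length in pixels is half the picture's height over the tangent of half this angle, whatever the lens; pixels are square), "cx", "cy" (the principal point, pixels), "eye" and "attitude" of the camera in the world; the wrist camera has in their place "hand_eye" (4x4, takes a point from camera to tool coordinates, whose origin is the TCP and whose axes are the flange's). Camera axes: x right, y down, z forward; pixel columns grow to the right and rows downward; lengths in mm; the calibration is good to about 2 mm. A picture is of the moment at which its call begins: read the wrist's pose just before it. There is no depth.
- bot.close_job(): hands the job in; it is judged then, once.
Trained networks look in a picture, given as the dict that the camera call returned (one of the last four; its "shot" number tells which), for a name from the list of things; names that differ only in an ending like _2 or _b are one class to them, and where a whole thing is asked for, a point or a joint stands for the part that bears it (a point fixed in the world has none). Each returns a list of dicts, best first, with "conf" (0 to 1); they miss things now and then, are a little off and sometimes report something else, mostly with a low value. They report only what shows in the picture. A call takes as long as a camera call.
- bot.spot_in(picture, name): "rect" ([left, top, right, bottom] in pixels, round what is visible of it).
The state is a dict: "t": time; "q": joint angles; "qvel": joint speeds; "joint_efforts": joint torques, N m; "tool_pos": TCP position; "eef_rot": TCP orientation; "ft_force": force on the tool from outside, world axes, zero at the start; "torque": the same for the moment, N m; "width": finger opening in mm; "grip_force": force on a finger pad.
Only numpy, scipy, OpenCV 4.12 (cv2) and the standard library are available. Lean on these libraries where they do the work, as an engineer would, in place of code of your own. Each camera call takes 0.05 s, during which the arm holds its last target. There are 200 camera calls.

TASK

Take the orange-capped battery pack out of the rack, push it upright down through the blue sprung flap of the white docking bay and on, by feel, until it meets the sprung contacts somewhere below. Press it home on them with about 15 N (never 20 N or more), then let go and draw the gripper out so that the flap swings shut above the seated pack. Leave the two black-capped packs, the multimeter and the screwdriver where they are.

Things in the scene. Friction and masses are not known exactly. Their poses are not given: they have to be found in the camera images.
- pack_center (a point): centre of the loose orange-capped battery pack, an upright grey slab 20 (x) x 55 (y) x 80 mm tall (z up), 0.18 to 0.33 kg; top 40 mm above this point. Stands in one of the rack's three pockets, axes along the rack's. Half a turn about z makes no difference. Grip it across its 55 mm width (fingers closing along its y) by its orange cap (top 16 mm) only, so that fingers and gripper body fit the bay
- rack: fixed black block 170 (x) x 85 (y) x 30 mm high, origin under its centre; three pockets along its x at -50, 0 and +50 mm, each 22 mm deep with 1.5 mm play all round, so 58 mm of a pack stands out. Which pocket holds the orange-capped pack varies, as do the rack's place, yaw and side of the bench
- bay: fixed white docking bay, block 110 (x) x 200 (y) x 165 mm high, origin under its centre; place, side and yaw vary. A well opens in its top: a clear 36 (x) x 140 mm (y) down to 82 mm below the top; from 82 to 98 mm down, slopes narrow it to a centred guide lane 24 (x) x 61 mm (y), so a pack has 2 mm play each side in x and 3 mm in y
- bay_mouth (a point): centre of the well's mouth, level with the bay's top (165 mm above the bench), axes as the bay: x across the narrow way, y along the mouth, z up. The sprung contacts lie straight below it, hidden, at a depth of 117 to 136 mm that differs every time: the seated pack's top ends 37 to 56 mm below the mouth (plus the press), and the fingers must follow it down there
- flap (a joint): angle (rad) of the blue flap, a 32 x 136 mm plate 3 mm under the bay's top that closes the mouth: 0 = shut, level; up to 1.5 as it swings down into the well. Hinge along the mouth's -x long edge. Its spring resists a pack with about 3 to 8 N, then it leans on the pack's side; it shuts by itself once the pack's top is 36 mm or more below the mouth and the fingers are out
- contacts (a joint): travel (m) of the sprung contacts at the bottom of the bay: 0 = free, grows as they are pressed down, 9 N per mm, 7 mm in all; over 2.4 mm (22 N) damages them. On the way, from about 100 mm below the mouth, a sprung steel cheek in the lane's +x wall rubs on the pack: 1 to 4 N of drag, depending on friction
- grey_pack_a_center (a point): centre of a black-capped pack of the same size in another pocket of the rack; to be left alone
- grey_pack_b_center (a point): centre of the other black-capped pack of the same size in the rack; to be left alone
- multimeter: yellow hand-held multimeter lying on the bench, 150 (x) x 75 (y) x 41 mm, origin under its centre; to be left alone
- screwdriver: screwdriver 160 mm long lying on the bench in front of the robot; to be left alone

How it is judged:
By the outcome, as a careful person would: the job done as asked, in the order asked, and still so for the second after the job is handed in, with the robot touching nothing.
It also fails if it takes over 66 s, if anything falls off the work surface, if the arm or the gripper's body presses on something with over 40 N, if the wrist force passes 120 N, or if a joint passes its speed limit or range.

## Working session

There is one attempt and no reset: what is moved stays moved. The work goes in short steps, Python scripts to look and compute and a tool call to move; the robot and the scene stay as the last step left them, time stands still between calls to the robot, and variables do not carry over. Pictures are saved under pics/ and viewed, at most 10 in all, crops included, and the job is handed in when it is done.

Besides the shell and the picture viewer there is one more tool, called after "Emit:" by a JSON object that holds its "api" and its "payload", one argument or row to a line. drive_tool: Moves the arm, as the interface text tells. Its arguments: {"type":"object","properties":{"moves":{"type":"array","items":{"type":"object","properties":{"claw":{"type":"number"},"x":{"type":"number"},"y":{"type":"number"},"z":{"type":"number"},"yaw":{"type":"number"}}}},"grip_force":{"type":"number"}},"required":["moves"]}

```bash
mkdir -p pics; ls; cat > h.py <<'E'
import numpy as np,cv2,json
from scipy.spatial.transform import Rotation as R
from workcell import bot
def K(p):
    h=p["image"].shape[0]; f=h/2/np.tan(np.radians(p["vfov"])/2); return f,p["cx"],p["cy"]
def cam(p,st=None):
    if "eye" in p:
        a=np.array(p["attitude"],float); Rm=a if a.shape==(3,3) else R.from_rotvec(a).as_matrix()
        return Rm,np.array(p["eye"],float)
    H=np.array(p["hand_eye"]); Rt=R.from_rotvec(st["eef_rot"]).as_matrix()
    return Rt@H[:3,:3], Rt@H[:3,3]+np.array(st["tool_pos"])
def ray(p,uv,z,st=None):
    f,cx,cy=K(p);Rm,e=cam(p,st); d=Rm@np.array([(uv[0]-cx)/f,(uv[1]-cy)/f,1]); return e+d*(z-e[2])/d[2]
def proj(p,X,st=None):
    f,cx,cy=K(p);Rm,e=cam(p,st); c=(np.atleast_2d(X)-e)@Rm; return np.c_[f*c[:,0]/c[:,2]+cx,f*c[:,1]/c[:,2]+cy]
E
python3 - <<'E'
from h import *
st=bot.read_state();print(st)
ims=[]
for n in["scene","side","wrist"]:
    p=bot.get_image(n);ims.append(p["image"]);print(n,{k:v for k,v in p.items() if k!="image"})
    for t in["pack_center","rack","bay","flap"]:
        print(t,[(d["conf"],d["rect"]) for d in bot.spot_in(p,t)][:2])
    cv2.imwrite(f"pics/{n}0.png",p["image"])
E
```

```text
pics
{'t': 0.0, 'q': array([ 1.23060303e+00,  1.31191121e-01,  1.48928746e+00, -7.26965961e-06,
        1.52299783e+00, -8.53779024e-02]), 'qvel': array([-7.32111075e-04,  2.55556982e-03,  3.00114234e-04, -2.70132705e-03,
       -2.86415502e-04,  1.83432298e-05]), 'joint_efforts': array([-1.95931352e-03, -5.69425642e+01, -5.00522053e+01, -8.73108311e-04,
        1.60362467e-02,  8.60104734e-06]), 'tool_pos': array([151.13011493, 580.41742979, 403.62174118]), 'eef_rot': array([-3.99130700e-01, -3.11574002e+00,  2.89430848e-03]), 'ft_force': array([ 0.53775545, -0.02870083,  0.18140761]), 'torque': array([ 0.02319885, -0.03664314, -0.0291556 ]), 'grip_force': 0.0, 'width': 85.54522080636356}
scene {'vfov': 57.32148936810395, 'cx': 256.03871131348063, 'cy': 190.96855176501072, 'eye': array([ 891.69278529, -317.81086321,  770.13143706]), 'attitude': array([-2.32842825, -1.022479  ,  0.3245139 ]), 'shot': 1}
pack_center [(0.59, [303.1, 141.7, 322.8, 170.3])]
rack [(0.68, [290.8, 152.4, 357.6, 205.0])]
bay [(0.89, [123.5, 194.2, 245.6, 310.4])]
flap [(0.81, [150.1, 217.2, 213.8, 260.7])]
s
[... 221 characters left out ...]
center [(0.82, [199.7, 127.9, 212.9, 163.7])]
rack [(0.58, [191.6, 138.9, 265.6, 175.4])]
bay [(0.71, [260.6, 187.5, 389.1, 363.8])]
flap [(0.76, [292.6, 202.4, 347.3, 282.8])]
wrist {'vfov': 71.68500891859274, 'cx': 259.5453393062068, 'cy': 185.91476825860673, 'hand_eye': array([[-3.13376405e-04, -9.53396828e-01, -3.01719059e-01,
         7.67806188e+01],
       [ 9.99999934e-01, -3.54532386e-04,  8.16443866e-05,
        -4.45688120e-01],
       [-1.84808677e-04, -3.01719013e-01,  9.53396876e-01,
         3.05870745e+01],
       [ 0.00000000e+00,  0.00000000e+00,  0.00000000e+00,
         1.00000000e+00]]), 'shot': 3}
pack_center []
rack [(0.64, [104.2, 374.1, 134.9, 381.7])]
bay []
flap []
```

```bash
python3 - <<'E'
import cv2
s=cv2.imread("pics/scene0.png");d=cv2.imread("pics/side0.png")
a=cv2.resize(s[120:330,110:380],None,fx=2.9,fy=2.9,interpolation=cv2.INTER_CUBIC);print(a.shape)
b=cv2.resize(d[100:384,170:420],None,fx=2.1,fy=2.1,interpolation=cv2.INTER_CUBIC)
cv2.imwrite("pics/a.png",a[:600,:800]);cv2.imwrite("pics/b.png",b)
E
```

```text
(609, 783, 3)
```

View pics/a.png

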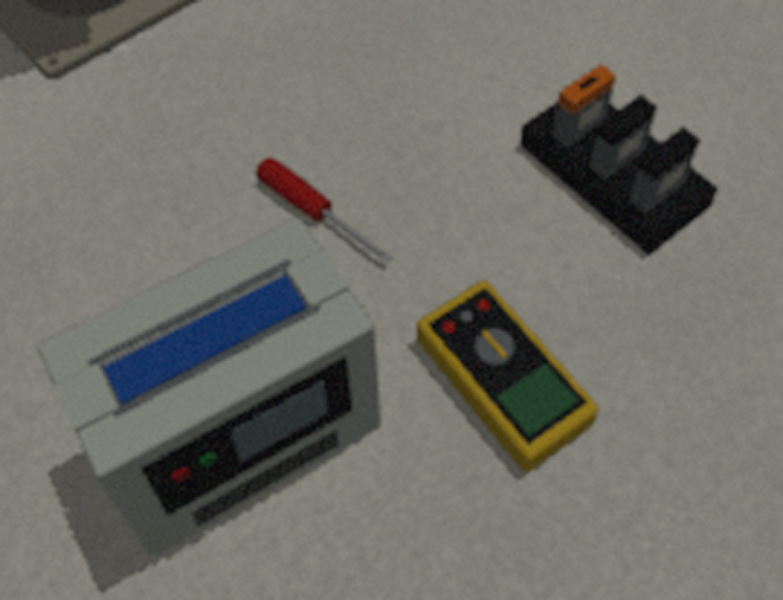

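View pics/b.png

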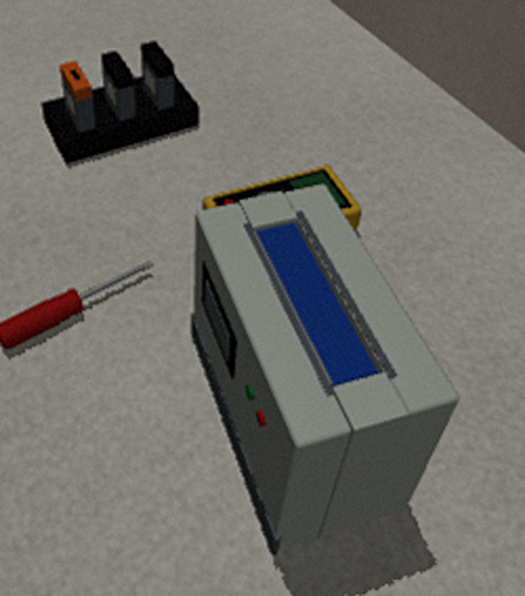

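The pictures show the orange-capped pack in the end pocket of the rack, about (200–213, 128–164) in the side view. The bay is right of centre with its flap shut, and the screwdriver and multimeter lie clear of both. Next I'll measure from the colour masks.

```bash
cat >> h.py <<'E'
def mask(im,c):
    h=cv2.cvtColor(im,cv2.COLOR_BGR2HSV)
    lo,hi={"blue":((105,120,50),(130,255,255)),"orange":((5,150,90),(18,255,255))}[c]
    m=cv2.inRange(h,lo,hi); n,l,s,_=cv2.connectedComponentsWithStats(m)
    return (l==1+np.argmax(s[1:,4])).astype(np.uint8)
def top(p,c,z,st=None):
    m=mask(p["image"],c); v,u=np.nonzero(m)
    P=np.array([ray(p,(a,b),z,st)[:2] for a,b in zip(u,v)],np.float32)
    return cv2.minAreaRect(P),len(P)
E
python3 - <<'E'
from h import *
for n in["scene","side"]:
    p=bot.get_image(n)
    print(n,"flap",top(p,"blue",162),"cap",top(p,"orange",85))
    for t in["rack","multimeter","screwdriver"]:
        for d in bot.spot_in(p,t)[:1]:
            r=d["rect"];print(t,ray(p,((r[0]+r[2])/2,(r[1]+r[3])/2),20)[:2].round())
st=bot.read_state();print(R.from_rotvec(st["eef_rot"]).as_matrix().round(3))
E
```

```text
scene flap (((549.7656860351562, -196.37008666992188), (135.62123107910156, 30.657350540161133), 79.23443603515625), 966) cap (((527.2762451171875, 227.618408203125), (54.389408111572266, 19.52882957458496), 87.47158813476562), 103)
rack [589. 218.]
multimeter [665. -11.]
screwdriver [ 512. -192.]
side flap (((549.0081787109375, -195.90036010742188), (136.67091369628906, 31.73259162902832), 79.33763122558594), 1634) cap (((526.5872802734375, 229.168212890625), (55.26591873168945, 19.056516647338867), 87.35491943359375), 95)
rack [567. 201.]
multimeter [672.   4.]
screwdriver [421. -19.]
[[-0.968  0.252  0.   ]
 [ 0.252  0.968  0.   ]
 [-0.     0.    -1.   ]]
```

Emit:
{"api": "drive_tool", "payload": {
  "moves": [
    {"x":-20,"y":-11,"z":0,"yaw":-2},
    {"x":-55,"y":-30,"z":5,"yaw":-5},
    {"x":-90,"y":-49,"z":10,"yaw":-8},
    {"x":-125,"y":-68,"z":15,"yaw":-11},
    {"x":-160,"y":-87,"z":20,"yaw":-12},
    {"x":-195,"y":-106,"z":25,"yaw":-12},
    {"x":-230,"y":-125,"z":30,"yaw":-12},
    {"x":-265,"y":-144,"z":35,"yaw":-12}
  ]
}}

```text
$.moves[0]: bad value
```

```bash
python3 - <<'E'
from h import *
st=bot.read_state();Rm=R.from_rotvec(st["eef_rot"]).as_matrix();print(bot.pinch_z,st["tool_pos"],st["ft_force"],np.degrees(np.arctan2(Rm[1,1],Rm[0,1])))
print(Rm.T@(np.array([527,228.3,300])-st["tool_pos"]))
print([a for a in dir(bot) if a[0]!="_"])
E
```

```text
154.70000000000002 [151.19857466 580.64873249 404.6903127 ] [ 0.12982056  0.42312589 -0.36667072] 75.40279242328378
[-452.47079872 -246.26676909  104.68646946]
['Unreachable', 'close_job', 'get_image', 'pinch_z', 'read_state', 'spot_in']
```

Emit:
{"api": "drive_tool", "payload": {
  "moves": [
    {"claw":85,"x":-20,"y":-11,"z":0,"yaw":-2},
    {"claw":85,"x":-55,"y":-30,"z":5,"yaw":-5},
    {"claw":85,"x":-90,"y":-49,"z":10,"yaw":-8},
    {"claw":85,"x":-125,"y":-68,"z":15,"yaw":-11},
    {"claw":85,"x":-160,"y":-87,"z":20,"yaw":-12},
    {"claw":85,"x":-195,"y":-106,"z":25,"yaw":-12},
    {"claw":85,"x":-230,"y":-125,"z":30,"yaw":-12},
    {"claw":85,"x":-265,"y":-144,"z":35,"yaw":-12}
  ]
}}

```text
t: 1.82
tool_pos: [372.4, 373.0, 369.8]
eef_rot: [0.071, 3.14, 0.001]
ft_force: [0.4, -0.2, 0.1]
width: 85.2
grip_force: 0.0
```

```bash
cat >> h.py <<'E'
def go(x,y,z):
    st=bot.read_state();Rm=R.from_rotvec(st["eef_rot"]).as_matrix()
    print("t",st["t"],"pos",st["tool_pos"].round(1),"F",st["ft_force"].round(1),"w",round(st["width"],1),"yaw",np.degrees(np.arctan2(Rm[1,1],Rm[0,1])).round(2),"tilt",Rm[:2,2].round(4),"shift",(Rm.T@(np.array([x,y,z])-st["tool_pos"])).round(1))
    return st
E
python3 -c "
from h import *
go(527,228.3,300)"
```

```text
t 1.8167 pos [372.4 373.  369.8] F [ 0.4 -0.2  0.1] w 85.2 yaw 87.41 tilt [0.0006 0.0005] shift [-160.9 -137.6   69.8]
```

Emit:
{"api": "drive_tool", "payload": {
  "moves": [
    {"claw":85,"x":-20,"y":-17,"z":9,"yaw":0},
    {"claw":85,"x":-46,"y":-39,"z":20,"yaw":0},
    {"claw":85,"x":-72,"y":-61,"z":31,"yaw":0},
    {"claw":85,"x":-98,"y":-83,"z":42,"yaw":0},
    {"claw":85,"x":-124,"y":-105,"z":53,"yaw":0},
    {"claw":85,"x":-150,"y":-128,"z":65,"yaw":0},
    {"claw":85,"x":-161,"y":-138,"z":70,"yaw":0},
    {"claw":85,"x":-161,"y":-138,"z":70,"yaw":0}
  ]
}}

```text
t: 2.48
tool_pos: [527.3, 226.7, 298.0]
eef_rot: [-0.077, -3.139, 0.002]
ft_force: [0.3, -0.0, 0.4]
width: 84.9
grip_force: 0.0
```

```bash
python3 - <<'E'
from h import *
st=go(527,228.3,250)
p=bot.get_image("wrist");cv2.imwrite("pics/w1.png",p["image"])
for z in(85,88):print(top(p,"orange",z,st))
print(proj(p,[527,228.3,88],st))
E
```

```text
t 2.4833 pos [527.3 226.7 298. ] F [ 0.3 -0.   0.4] w 84.9 yaw 87.19 tilt [-0.0018 -0.0015] shift [ 0.3  1.7 48. ]
(((525.452392578125, 226.51165771484375), (55.53260040283203, 24.470115661621094), 88.46634674072266), 2095)
(((524.2200317382812, 226.56594848632812), (54.61989974975586, 24.067947387695312), 88.46630096435547), 2095)
[[262.92540737 212.05926831]]
```

View pics/w1.png

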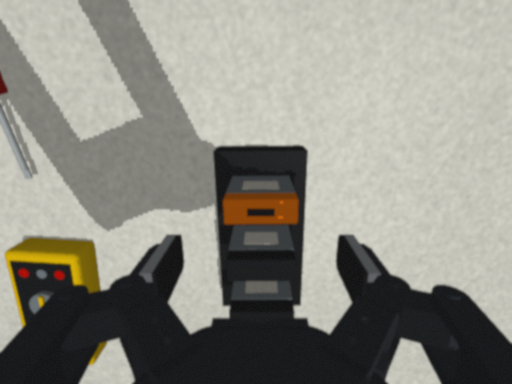

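Emit:
{"api": "drive_tool", "payload": {
  "moves": [
    {"claw":85,"x":0.5,"y":1,"z":8,"yaw":0},
    {"claw":85,"x":0.5,"y":1,"z":18,"yaw":0},
    {"claw":85,"x":0.5,"y":1,"z":28,"yaw":0},
    {"claw":85,"x":0.5,"y":1,"z":34,"yaw":0},
    {"claw":85,"x":0.5,"y":1,"z":36,"yaw":0},
    {"claw":85,"x":0.5,"y":1,"z":36,"yaw":0},
    {"claw":85,"x":0.5,"y":1,"z":36,"yaw":0},
    {"claw":85,"x":0.5,"y":1,"z":36,"yaw":0}
  ]
}}

```text
t: 3.2
tool_pos: [525.6, 230.6, 264.2]
eef_rot: [0.071, 3.14, 0.0]
ft_force: [-0.8, -0.1, 0.3]
width: 85.2
grip_force: 0.0
```

```bash
python3 - <<'E'
from h import *
st=go(526.7,227.5,245)
p=bot.get_image("wrist");cv2.imwrite("pics/w2.png",p["image"])
print(top(p,"orange",88,st), cv2.boundingRect(mask(p["image"],"orange")))
m=mask(p["image"],"orange");print([(v,int(m[v].sum()),p["image"][v,262].tolist()) for v in range(m.shape[0]) if m[v].any()])
E
```

```text
t 3.2 pos [525.6 230.6 264.2] F [-0.8 -0.1  0.3] w 85.2 yaw 87.42 tilt [0.0008 0.0002] shift [-1.2 -3.  19.2]
(((523.4894409179688, 226.63385009765625), (54.702613830566406, 24.903459548950195), 87.37515258789062), 3080) (209, 212, 91, 38)
[(212, 81, [32, 61, 104]), (213, 83, [10, 58, 111]), (214, 85, [10, 58, 113]), (215, 85, [10, 58, 113]), (216, 86, [10, 57, 113]), (217, 87, [10, 59, 115]), (218, 87, [10, 57, 114]), (219, 88, [10, 58, 116]), (220, 89, [10, 62, 125]), (221, 91, [10, 67, 135]), (222, 91, [10, 69, 141]), (223, 91, [10, 72, 145]), (224, 91, [10, 73, 145]), (225, 91, [10, 73, 146]), (226, 91, [10, 71, 144]), (227, 90, [10, 71, 144]), (228, 90, [10, 72, 145]), (229, 90, [10, 71, 143]), (230, 90, [10, 69, 137]), (231, 90, [10, 58, 113]), (232, 59, [20, 44, 78]), (233, 58, [22, 29, 43]), (234, 58, [21, 21, 23]), (235, 58, [27, 27, 23]), (236, 58, [25, 24, 22]), (237, 57, [24, 24, 23]), (238, 57, [22, 24, 25]), (239, 57, [21, 27, 44]), (240, 59, [19, 45, 82]), (241, 89, [10, 58, 117]), (242, 89, [10, 68, 139]), (243, 89, [10, 70, 143]), (244, 88, [10, 72, 147]), (245, 88, [10, 79, 161]), (246, 88, [10, 93, 191]), (247, 88, [10, 101, 208]), (248, 87, [10, 98, 200]), (249, 86, [29, 86, 162])]
```

```bash
python3 - <<'E'
from h import *
st=go(526,227,245)
p=bot.get_image("wrist")
print(ray(p,(253.8,235),88,st),ray(p,(253.8,220.5),88,st),ray(p,(253.8,249.5),88,st))
# finger tip symmetry: dark tips
H=np.array(p["hand_eye"]);f,cx,cy=K(p)
for t in(160,):
  for y in(-42.6,42.6):
    c=(np.array([0,y,t])-H[:3,3])@H[:3,:3];print(f*c[0]/c[2]+cx,f*c[1]/c[2]+cy)
E
```

```text
t 3.25 pos [525.7 230.5 264.3] F [-0.8  0.9 -0.1] w 85.3 yaw 87.41 tilt [0.001  0.0003] shift [-0.4 -3.5 19.3]
[526.41546497 226.48704421  88.        ] [516.73365519 226.99221622  88.        ] [536.46038765 225.96292591  88.        ]
183.28510385218743 248.0553302817866
337.7789136128171 247.98254143887863
```

Emit:
{"api": "drive_tool", "payload": {
  "grip_force": 70,
  "moves": [
    {"claw":85,"x":-0.7,"y":-3.5,"z":4,"yaw":0},
    {"claw":85,"x":-0.7,"y":-3.5,"z":12,"yaw":0},
    {"claw":85,"x":-0.7,"y":-3.5,"z":18,"yaw":0},
    {"claw":85,"x":-0.7,"y":-3.5,"z":19,"yaw":0},
    {"claw":75,"x":-0.7,"y":-3.5,"z":19,"yaw":0},
    {"claw":65,"x":-0.7,"y":-3.5,"z":19,"yaw":0},
    {"claw":60,"x":-0.7,"y":-3.5,"z":19,"yaw":0},
    {"claw":60,"x":-0.7,"y":-3.5,"z":19,"yaw":0}
  ]
}}

```text
t: 3.97
tool_pos: [526.2, 226.9, 245.0]
eef_rot: [0.071, 3.14, 0.0]
ft_force: [0.6, -0.2, 0.4]
width: 60.3
grip_force: 0.0
```

```bash
python3 - <<'E'
from h import *
st=go(526.5,227,245)
p=bot.get_image("wrist");cv2.imwrite("pics/w3.png",p["image"][130:384,120:400].repeat(2,0).repeat(2,1))
s=bot.get_image("scene");cv2.imwrite("pics/s3.png",cv2.resize(s["image"][90:210,250:390],None,fx=4,fy=4,interpolation=cv2.INTER_CUBIC))
E
```

```text
t 3.9667 pos [526.2 226.9 245. ] F [ 0.6 -0.2  0.4] w 60.3 yaw 87.41 tilt [0.0006 0.0002] shift [-0.3  0.1  0. ]
```

View pics/w3.png

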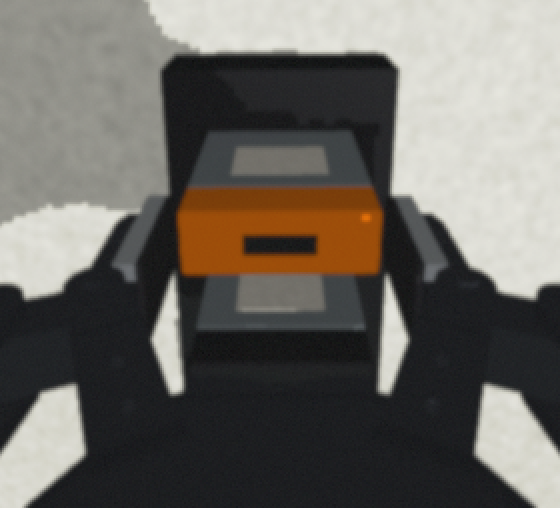

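The cap lies between both pads (columns 178–383 of the crop) and is centred on them, with even gaps either side. I'll grip now, then lift.

Emit:
{"api": "drive_tool", "payload": {
  "grip_force": 70,
  "moves": [
    {"claw":56,"x":0,"y":0,"z":0,"yaw":0},
    {"claw":50,"x":0,"y":0,"z":0,"yaw":0},
    {"claw":45,"x":0,"y":0,"z":0,"yaw":0},
    {"claw":45,"x":0,"y":0,"z":0,"yaw":0},
    {"claw":45,"x":0,"y":0,"z":0,"yaw":0},
    {"claw":45,"x":0,"y":0,"z":-3,"yaw":0},
    {"claw":45,"x":0,"y":0,"z":-8,"yaw":0},
    {"claw":45,"x":0,"y":0,"z":-13,"yaw":0}
  ]
}}

```text
t: 4.73
tool_pos: [525.5, 226.7, 257.2]
eef_rot: [-0.071, -3.139, 0.001]
ft_force: [0.4, 0.4, -1.1]
width: 53.2
grip_force: 73.6
```

Emit:
{"api": "drive_tool", "payload": {
  "moves": [
    {"claw":45,"x":0,"y":0,"z":-6,"yaw":0},
    {"claw":45,"x":0,"y":0,"z":-14,"yaw":0},
    {"claw":45,"x":0,"y":0,"z":-24,"yaw":0},
    {"claw":45,"x":0,"y":0,"z":-40,"yaw":0},
    {"claw":45,"x":0,"y":0,"z":-60,"yaw":0},
    {"claw":45,"x":0,"y":0,"z":-80,"yaw":0},
    {"claw":45,"x":0,"y":0,"z":-100,"yaw":0},
    {"claw":45,"x":0,"y":0,"z":-120,"yaw":0}
  ]
}}

```text
t: 5.4
tool_pos: [525.9, 226.8, 379.7]
eef_rot: [0.071, 3.14, 0.0]
ft_force: [1.0, -0.1, -2.5]
width: 53.0
grip_force: 73.6
```

```bash
python3 - <<'E'
from h import *
st=go(549.4,-196.1,430);print(st["grip_force"])
E
```

```text
t 5.4 pos [525.9 226.8 379.7] F [ 1.  -0.1 -2.5] w 53.0 yaw 87.4 tilt [0.0008 0.0002] shift [ -42.7 -421.4  -50.4]
73.64348530769348
```

Emit:
{"api": "drive_tool", "payload": {
  "moves": [
    {"claw":45,"x":0,"y":-5,"z":-18,"yaw":0},
    {"claw":45,"x":-2,"y":-25,"z":-34,"yaw":0},
    {"claw":45,"x":-5,"y":-55,"z":-50,"yaw":1},
    {"claw":45,"x":-9,"y":-88,"z":-60,"yaw":2},
    {"claw":45,"x":-12,"y":-121,"z":-60,"yaw":4},
    {"claw":45,"x":-15,"y":-154,"z":-60,"yaw":6},
    {"claw":45,"x":-19,"y":-187,"z":-60,"yaw":8},
    {"claw":45,"x":-22,"y":-220,"z":-60,"yaw":8.1}
  ]
}}

```text
t: 6.07
tool_pos: [537.7, 4.5, 439.0]
eef_rot: [0.296, 3.126, 0.0]
ft_force: [0.3, 1.4, -2.4]
width: 53.0
grip_force: 73.8
```

```bash
python3 - <<'E'
from h import *
go(549.4,-196.1,430)
E
```

```text
t 6.0667 pos [537.7   4.5 439. ] F [ 0.3  1.4 -2.4] w 53.0 yaw 79.18 tilt [ 0.0015 -0.0001] shift [ -49.1 -194.9    9. ]
```

Emit:
{"api": "drive_tool", "payload": {
  "moves": [
    {"claw":45,"x":-6,"y":-22,"z":0,"yaw":0},
    {"claw":45,"x":-14,"y":-54,"z":0,"yaw":0},
    {"claw":45,"x":-22,"y":-86,"z":0,"yaw":0},
    {"claw":45,"x":-31,"y":-120,"z":0,"yaw":0},
    {"claw":45,"x":-39,"y":-154,"z":0,"yaw":0},
    {"claw":45,"x":-46,"y":-182,"z":0,"yaw":0},
    {"claw":45,"x":-49,"y":-195,"z":4,"yaw":0},
    {"claw":45,"x":-49,"y":-195,"z":8,"yaw":0}
  ]
}}

```text
t: 6.73
tool_pos: [549.6, -197.5, 430.4]
eef_rot: [0.298, 3.126, -0.002]
ft_force: [0.2, 0.7, -1.7]
width: 53.0
grip_force: 74.0
```

Emit:
{"api": "drive_tool", "payload": {
  "moves": [
    {"claw":45,"x":0,"y":0,"z":0,"yaw":0},
    {"claw":45,"x":0,"y":0,"z":0,"yaw":0},
    {"claw":45,"x":0,"y":0,"z":0,"yaw":0},
    {"claw":45,"x":0,"y":0,"z":0,"yaw":0},
    {"claw":45,"x":0,"y":0,"z":0,"yaw":0},
    {"claw":45,"x":0,"y":0,"z":0,"yaw":0},
    {"claw":45,"x":0,"y":0,"z":0,"yaw":0},
    {"claw":45,"x":0,"y":0,"z":0,"yaw":0}
  ]
}}

```text
t: 7.4
tool_pos: [550.0, -194.4, 429.8]
eef_rot: [0.292, 3.128, -0.0]
ft_force: [-0.3, 0.2, -1.9]
width: 52.7
grip_force: 74.0
```

```bash
python3 - <<'E'
from h import *
st=go(549.4,-196.1,430)
p=bot.get_image("wrist");im=p["image"]
s=bot.get_image("side");c=bot.get_image("scene")
# bay prediction overlay on wrist
a=np.radians(79.3-90);Rz=np.array([[np.cos(a),-np.sin(a)],[np.sin(a),np.cos(a)]])
def rect(w,l,z,ctr=(549.4,-196.1)):
    return np.c_[(np.array([[-w,-l],[w,-l],[w,l],[-w,l]])/2)@Rz.T+ctr,[z]*4]
for pp,ss,n in((p,st,"w"),(s,None,"s"),(c,None,"c")):
    o=pp["image"].copy()
    for w,l,z in((110,200,165),(36,140,165)):cv2.polylines(o,[np.int32(proj(pp,rect(w,l,z),ss)*8)],1,(0,255,0),1,shift=3)
    y=pp
    cap=top(pp,"orange",st["tool_pos"][2]-157,ss);print(n,cap,st["tool_pos"][2]-157)
    cv2.imwrite(f"pics/{n}4.png",o)
a=cv2.imread("pics/w4.png");b=cv2.imread("pics/s4.png")[120:384,200:460];d=cv2.imread("pics/c4.png")[100:364,60:320]
cv2.imwrite("pics/m4.png",np.hstack([cv2.resize(a[:,50:460],None,fx=.95,fy=.95)[:364],cv2.resize(b,(364,364))]))
E
```

```text
t 7.4 pos [ 550.  -194.4  429.8] F [-0.3  0.2 -1.9] w 52.7 yaw 79.32 tilt [ 0.0001 -0.0001] shift [ 0.3 -1.8 -0.2]
w (((546.4874267578125, -194.21263122558594), (53.23286056518555, 24.81038475036621), 79.29673767089844), 3764) 272.80640398719436
s (((549.9293212890625, -192.21986389160156), (45.228302001953125, 18.559362411499023), 79.38040161132812), 201) 272.80640398719436
c (((554.973876953125, -195.1071319580078), (50.5921630859375, 23.856365203857422), 79.59101104736328), 235) 272.80640398719436
```

View pics/m4.png

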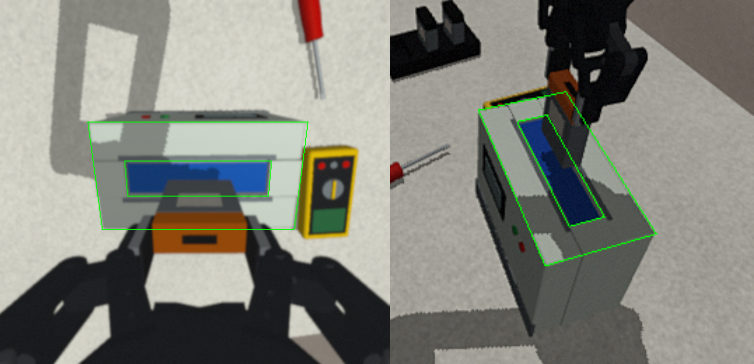

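```bash
python3 - <<'E'
from h import *
st=go(549.4,-196.1,430)
p=bot.get_image("wrist");m=mask(p["image"],"blue")
a=np.radians(79.3-90);Rz=np.array([[np.cos(a),-np.sin(a)],[np.sin(a),np.cos(a)]])
def f(px,z,ctr=(549.4,-196.1)):return np.array([ (ray(p,q,z,st)[:2]-ctr)@Rz for q in px])
v,u=np.nonzero(m);P=f(np.c_[u,v],162)
for k in(0,1):print(np.percentile(P[:,k],[.5,1,99,99.5]).round(1))
# cap top face edges (mid column & row profile)
mo=mask(p["image"],"orange");vv,uu=np.nonzero(mo);c=int(np.median(uu))-25
print(cv2.boundingRect(mo),[(r,p["image"][r,c].tolist()[2]) for r in range(vv.min()-1,vv.max()+2)])
print(f([(q,r) for q,r in ((uu.min(),vv.max()),(uu.max(),vv.max()))],st["tool_pos"][2]-157).round(1))
E
```

```text
t 7.55 pos [ 550.  -194.6  429.7] F [ 0.1  0.1 -1.5] w 53.0 yaw 79.3 tilt [-0.0001 -0.    ] shift [ 0.3 -1.5 -0.3]
[-15.9 -15.   14.6  14.6]
[-68.  -67.5  66.3  66.9]
(210, 224, 100, 42) [(223, 92), (224, 106), (225, 112), (226, 112), (227, 115), (228, 114), (229, 115), (230, 115), (231, 116), (232, 116), (233, 119), (234, 125), (235, 136), (236, 142), (237, 147), (238, 147), (239, 147), (240, 148), (241, 147), (242, 147), (243, 147), (244, 148), (245, 147), (246, 147), (247, 147), (248, 148), (249, 147), (250, 148), (251, 148), (252, 148), (253, 148), (254, 147), (255, 146), (256, 147), (257, 148), (258, 148), (259, 147), (260, 147), (261, 147), (262, 148), (263, 148), (264, 149), (265, 150), (266, 163)]
[[  9.1 -26.2]
 [  9.2  28.3]]
```

Emit:
{"api": "drive_tool", "payload": {
  "moves": [
    {"claw":45,"x":-0.2,"y":-0.6,"z":2,"yaw":0},
    {"claw":45,"x":-0.3,"y":-1.3,"z":6,"yaw":0},
    {"claw":45,"x":-0.3,"y":-1.3,"z":10,"yaw":0},
    {"claw":45,"x":-0.3,"y":-1.3,"z":15,"yaw":0},
    {"claw":45,"x":-0.3,"y":-1.3,"z":20,"yaw":0},
    {"claw":45,"x":-0.3,"y":-1.3,"z":25,"yaw":0},
    {"claw":45,"x":-0.3,"y":-1.3,"z":30,"yaw":0},
    {"claw":45,"x":-0.3,"y":-1.3,"z":34,"yaw":0}
  ]
}}

```text
t: 8.27
tool_pos: [550.1, -196.0, 395.6]
eef_rot: [0.293, 3.127, -0.0]
ft_force: [0.2, 0.4, 5.2]
width: 53.1
grip_force: 74.6
```

Emit:
{"api": "drive_tool", "payload": {
  "moves": [
    {"claw":45,"x":0,"y":0,"z":3,"yaw":0},
    {"claw":45,"x":0,"y":0,"z":6,"yaw":0},
    {"claw":45,"x":0,"y":0,"z":9,"yaw":0},
    {"claw":45,"x":0,"y":0,"z":13,"yaw":0},
    {"claw":45,"x":0,"y":0,"z":17,"yaw":0},
    {"claw":45,"x":0,"y":0,"z":21,"yaw":0},
    {"claw":45,"x":0,"y":0,"z":25,"yaw":0},
    {"claw":45,"x":0,"y":0,"z":30,"yaw":0}
  ]
}}

```text
t: 8.93
tool_pos: [550.0, -195.9, 365.0]
eef_rot: [-0.293, -3.127, -0.0]
ft_force: [1.8, -0.4, -0.9]
width: 53.2
grip_force: 74.2
```

```bash
python3 - <<'E'
from h import *
st=go(549.4,-196.1,330);print(st["torque"])
E
```

```text
t 8.9333 pos [ 550.  -195.9  365. ] F [ 1.8 -0.4 -0.9] w 53.2 yaw 79.3 tilt [-0.0005  0.0002] shift [ 0.5 -0.3 35. ]
[-0.10888196 -0.44007772  0.06279028]
```

Emit:
{"api": "drive_tool", "payload": {
  "moves": [
    {"claw":45,"x":0.2,"y":0,"z":5,"yaw":0},
    {"claw":45,"x":0.2,"y":0,"z":10,"yaw":0},
    {"claw":45,"x":0.2,"y":0,"z":15,"yaw":0},
    {"claw":45,"x":0.2,"y":0,"z":20,"yaw":0},
    {"claw":45,"x":0.2,"y":0,"z":25,"yaw":0},
    {"claw":45,"x":0.2,"y":0,"z":30,"yaw":0},
    {"claw":45,"x":0.2,"y":0,"z":35,"yaw":0},
    {"claw":45,"x":0.2,"y":0,"z":40,"yaw":0}
  ]
}}

```text
t: 9.6
tool_pos: [549.8, -196.0, 325.2]
eef_rot: [-0.293, -3.128, 0.0]
ft_force: [2.2, -0.4, -1.6]
width: 53.1
grip_force: 74.1
```

Emit:
{"api": "drive_tool", "payload": {
  "moves": [
    {"claw":45,"x":0,"y":0,"z":2,"yaw":0},
    {"claw":45,"x":0,"y":0,"z":4,"yaw":0},
    {"claw":45,"x":0,"y":0,"z":6,"yaw":0},
    {"claw":45,"x":0,"y":0,"z":8,"yaw":0},
    {"claw":45,"x":0,"y":0,"z":10,"yaw":0},
    {"claw":45,"x":0,"y":0,"z":12,"yaw":0},
    {"claw":45,"x":0,"y":0,"z":14,"yaw":0},
    {"claw":45,"x":0,"y":0,"z":16,"yaw":0}
  ]
}}

```text
t: 10.27
tool_pos: [549.8, -196.0, 309.6]
eef_rot: [0.293, 3.128, -0.0]
ft_force: [1.8, 0.1, -0.9]
width: 52.9
grip_force: 74.1
```

```bash
python3 - <<'E'
from h import *
st=go(549.4,-196.1,297);print(st["torque"])
E
```

```text
t 10.2667 pos [ 549.8 -196.   309.6] F [ 1.8  0.1 -0.9] w 52.9 yaw 79.3 tilt [ 0.0001 -0.0001] shift [ 0.4 -0.2 12.6]
[-0.04625461 -0.37723904  0.02248487]
```

Emit:
{"api": "drive_tool", "payload": {
  "moves": [
    {"claw":45,"x":0,"y":0,"z":1.5,"yaw":0},
    {"claw":45,"x":0,"y":0,"z":3,"yaw":0},
    {"claw":45,"x":0,"y":0,"z":4.5,"yaw":0},
    {"claw":45,"x":0,"y":0,"z":6,"yaw":0},
    {"claw":45,"x":0,"y":0,"z":7.5,"yaw":0},
    {"claw":45,"x":0,"y":0,"z":9,"yaw":0},
    {"claw":45,"x":0,"y":0,"z":10.5,"yaw":0},
    {"claw":45,"x":0,"y":0,"z":12,"yaw":0}
  ]
}}

```text
t: 10.93
tool_pos: [549.8, -196.0, 298.0]
eef_rot: [-0.293, -3.128, 0.0]
ft_force: [-0.7, -0.2, 3.8]
width: 53.2
grip_force: 75.6
```

Emit:
{"api": "drive_tool", "payload": {
  "moves": [
    {"claw":45,"x":0,"y":0,"z":1,"yaw":0},
    {"claw":45,"x":0,"y":0,"z":2,"yaw":0},
    {"claw":45,"x":0,"y":0,"z":3,"yaw":0},
    {"claw":45,"x":0,"y":0,"z":4,"yaw":0},
    {"claw":45,"x":0,"y":0,"z":5,"yaw":0},
    {"claw":45,"x":0,"y":0,"z":6,"yaw":0},
    {"claw":45,"x":0,"y":0,"z":7,"yaw":0},
    {"claw":45,"x":0,"y":0,"z":8,"yaw":0}
  ]
}}

```text
t: 11.6
tool_pos: [549.8, -195.9, 289.5]
eef_rot: [-0.293, -3.128, -0.0]
ft_force: [-2.1, 1.0, 1.7]
width: 53.1
grip_force: 75.4
```

Emit:
{"api": "drive_tool", "payload": {
  "moves": [
    {"claw":45,"x":0,"y":0,"z":0.2,"yaw":0},
    {"claw":45,"x":0,"y":0,"z":0.4,"yaw":0},
    {"claw":45,"x":0,"y":0,"z":0.6,"yaw":0},
    {"claw":45,"x":0,"y":0,"z":0.8,"yaw":0},
    {"claw":45,"x":0,"y":0,"z":1.0,"yaw":0},
    {"claw":45,"x":0,"y":0,"z":1.2,"yaw":0},
    {"claw":45,"x":0,"y":0,"z":1.4,"yaw":0},
    {"claw":45,"x":0,"y":0,"z":1.6,"yaw":0}
  ]
}}

```text
t: 12.27
tool_pos: [549.8, -195.9, 288.2]
eef_rot: [0.293, 3.128, -0.0]
ft_force: [-0.7, -0.0, 1.7]
width: 53.1
grip_force: 75.3
```

Emit:
{"api": "drive_tool", "payload": {
  "moves": [
    {"claw":45,"x":0,"y":0,"z":0.2,"yaw":0},
    {"claw":45,"x":0,"y":0,"z":0.4,"yaw":0},
    {"claw":45,"x":0,"y":0,"z":0.6,"yaw":0},
    {"claw":45,"x":0,"y":0,"z":0.8,"yaw":0},
    {"claw":45,"x":0,"y":0,"z":1.0,"yaw":0},
    {"claw":45,"x":0,"y":0,"z":1.2,"yaw":0},
    {"claw":45,"x":0,"y":0,"z":1.4,"yaw":0},
    {"claw":45,"x":0,"y":0,"z":1.6,"yaw":0}
  ]
}}

```text
t: 12.93
tool_pos: [549.8, -195.9, 286.5]
eef_rot: [-0.293, -3.128, -0.0]
ft_force: [-1.3, -0.0, 2.1]
width: 52.8
grip_force: 75.3
```

Emit:
{"api": "drive_tool", "payload": {
  "moves": [
    {"claw":45,"x":0,"y":0,"z":0.2,"yaw":0},
    {"claw":45,"x":0,"y":0,"z":0.4,"yaw":0},
    {"claw":45,"x":0,"y":0,"z":0.6,"yaw":0},
    {"claw":45,"x":0,"y":0,"z":0.8,"yaw":0},
    {"claw":45,"x":0,"y":0,"z":1.0,"yaw":0},
    {"claw":45,"x":0,"y":0,"z":1.2,"yaw":0},
    {"claw":45,"x":0,"y":0,"z":1.4,"yaw":0},
    {"claw":45,"x":0,"y":0,"z":1.5,"yaw":0}
  ]
}}

```text
t: 13.6
tool_pos: [549.8, -195.9, 284.9]
eef_rot: [-0.293, -3.128, -0.0]
ft_force: [-1.5, -0.1, 1.0]
width: 52.8
grip_force: 75.3
```

Emit:
{"api": "drive_tool", "payload": {
  "moves": [
    {"claw":45,"x":0,"y":0,"z":0.2,"yaw":0},
    {"claw":45,"x":0,"y":0,"z":0.4,"yaw":0},
    {"claw":45,"x":0,"y":0,"z":0.6,"yaw":0},
    {"claw":45,"x":0,"y":0,"z":0.8,"yaw":0},
    {"claw":45,"x":0,"y":0,"z":1.0,"yaw":0},
    {"claw":45,"x":0,"y":0,"z":1.2,"yaw":0},
    {"claw":45,"x":0,"y":0,"z":1.4,"yaw":0},
    {"claw":45,"x":0,"y":0,"z":1.5,"yaw":0}
  ]
}}

```text
t: 14.27
tool_pos: [549.8, -195.9, 283.5]
eef_rot: [-0.293, -3.128, -0.0]
ft_force: [-0.8, 0.3, 1.5]
width: 53.2
grip_force: 75.3
```

Emit:
{"api": "drive_tool", "payload": {
  "moves": [
    {"claw":45,"x":0,"y":0,"z":0.2,"yaw":0},
    {"claw":45,"x":0,"y":0,"z":0.4,"yaw":0},
    {"claw":45,"x":0,"y":0,"z":0.6,"yaw":0},
    {"claw":45,"x":0,"y":0,"z":0.8,"yaw":0},
    {"claw":45,"x":0,"y":0,"z":1.0,"yaw":0},
    {"claw":45,"x":0,"y":0,"z":1.2,"yaw":0},
    {"claw":45,"x":0,"y":0,"z":1.4,"yaw":0},
    {"claw":45,"x":0,"y":0,"z":1.5,"yaw":0}
  ]
}}

```text
t: 14.93
tool_pos: [549.8, -196.0, 282.0]
eef_rot: [0.293, 3.128, -0.0]
ft_force: [-2.5, 0.2, 1.1]
width: 53.1
grip_force: 75.3
```

Emit:
{"api": "drive_tool", "payload": {
  "moves": [
    {"claw":45,"x":0,"y":0,"z":0.2,"yaw":0},
    {"claw":45,"x":0,"y":0,"z":0.4,"yaw":0},
    {"claw":45,"x":0,"y":0,"z":0.6,"yaw":0},
    {"claw":45,"x":0,"y":0,"z":0.8,"yaw":0},
    {"claw":45,"x":0,"y":0,"z":1.0,"yaw":0},
    {"claw":45,"x":0,"y":0,"z":1.2,"yaw":0},
    {"claw":45,"x":0,"y":0,"z":1.4,"yaw":0},
    {"claw":45,"x":0,"y":0,"z":1.5,"yaw":0}
  ]
}}

```text
t: 15.6
tool_pos: [549.8, -196.0, 280.5]
eef_rot: [0.293, 3.128, 0.0]
ft_force: [-1.1, -0.3, 1.7]
width: 53.0
grip_force: 75.3
```

Emit:
{"api": "drive_tool", "payload": {
  "moves": [
    {"claw":45,"x":0,"y":0,"z":0.2,"yaw":0},
    {"claw":45,"x":0,"y":0,"z":0.4,"yaw":0},
    {"claw":45,"x":0,"y":0,"z":0.6,"yaw":0},
    {"claw":45,"x":0,"y":0,"z":0.8,"yaw":0},
    {"claw":45,"x":0,"y":0,"z":1.0,"yaw":0},
    {"claw":45,"x":0,"y":0,"z":1.2,"yaw":0},
    {"claw":45,"x":0,"y":0,"z":1.4,"yaw":0},
    {"claw":45,"x":0,"y":0,"z":1.5,"yaw":0}
  ]
}}

```text
t: 16.27
tool_pos: [549.8, -195.9, 278.9]
eef_rot: [-0.293, -3.128, -0.0]
ft_force: [-1.7, -0.7, 1.6]
width: 53.3
grip_force: 75.3
```

Emit:
{"api": "drive_tool", "payload": {
  "moves": [
    {"claw":45,"x":0,"y":0,"z":0.2,"yaw":0},
    {"claw":45,"x":0,"y":0,"z":0.4,"yaw":0},
    {"claw":45,"x":0,"y":0,"z":0.6,"yaw":0},
    {"claw":45,"x":0,"y":0,"z":0.8,"yaw":0},
    {"claw":45,"x":0,"y":0,"z":1.0,"yaw":0},
    {"claw":45,"x":0,"y":0,"z":1.2,"yaw":0},
    {"claw":45,"x":0,"y":0,"z":1.4,"yaw":0},
    {"claw":45,"x":0,"y":0,"z":1.5,"yaw":0}
  ]
}}

```text
t: 16.93
tool_pos: [549.8, -195.9, 277.5]
eef_rot: [-0.293, -3.128, -0.0]
ft_force: [-2.0, -0.5, 0.9]
width: 53.3
grip_force: 75.3
```

Emit:
{"api": "drive_tool", "payload": {
  "moves": [
    {"claw":45,"x":0,"y":0,"z":0.2,"yaw":0},
    {"claw":45,"x":0,"y":0,"z":0.4,"yaw":0},
    {"claw":45,"x":0,"y":0,"z":0.6,"yaw":0},
    {"claw":45,"x":0,"y":0,"z":0.8,"yaw":0},
    {"claw":45,"x":0,"y":0,"z":1.0,"yaw":0},
    {"claw":45,"x":0,"y":0,"z":1.2,"yaw":0},
    {"claw":45,"x":0,"y":0,"z":1.4,"yaw":0},
    {"claw":45,"x":0,"y":0,"z":1.5,"yaw":0}
  ]
}}

```text
t: 17.6
tool_pos: [549.8, -196.0, 276.0]
eef_rot: [-0.293, -3.128, 0.0]
ft_force: [-0.7, 0.3, 1.0]
width: 53.2
grip_force: 75.3
```

Emit:
{"api": "drive_tool", "payload": {
  "moves": [
    {"claw":45,"x":0,"y":0,"z":0.2,"yaw":0},
    {"claw":45,"x":0,"y":0,"z":0.4,"yaw":0},
    {"claw":45,"x":0,"y":0,"z":0.6,"yaw":0},
    {"claw":45,"x":0,"y":0,"z":0.8,"yaw":0},
    {"claw":45,"x":0,"y":0,"z":1.0,"yaw":0},
    {"claw":45,"x":0,"y":0,"z":1.2,"yaw":0},
    {"claw":45,"x":0,"y":0,"z":1.4,"yaw":0},
    {"claw":45,"x":0,"y":0,"z":1.5,"yaw":0}
  ]
}}

```text
t: 18.27
tool_pos: [549.8, -195.9, 274.4]
eef_rot: [-0.293, -3.128, -0.0]
ft_force: [-1.9, 0.2, 0.4]
width: 53.4
grip_force: 75.3
```

Emit:
{"api": "drive_tool", "payload": {
  "moves": [
    {"claw":45,"x":0,"y":0,"z":0.2,"yaw":0},
    {"claw":45,"x":0,"y":0,"z":0.4,"yaw":0},
    {"claw":45,"x":0,"y":0,"z":0.6,"yaw":0},
    {"claw":45,"x":0,"y":0,"z":0.8,"yaw":0},
    {"claw":45,"x":0,"y":0,"z":1.0,"yaw":0},
    {"claw":45,"x":0,"y":0,"z":1.2,"yaw":0},
    {"claw":45,"x":0,"y":0,"z":1.4,"yaw":0},
    {"claw":45,"x":0,"y":0,"z":1.5,"yaw":0}
  ]
}}

```text
t: 18.93
tool_pos: [549.8, -195.9, 273.0]
eef_rot: [-0.293, -3.128, -0.0]
ft_force: [-1.3, 0.6, 1.8]
width: 53.7
grip_force: 75.3
```

Emit:
{"api": "drive_tool", "payload": {
  "moves": [
    {"claw":45,"x":0,"y":0,"z":0.2,"yaw":0},
    {"claw":45,"x":0,"y":0,"z":0.4,"yaw":0},
    {"claw":45,"x":0,"y":0,"z":0.6,"yaw":0},
    {"claw":45,"x":0,"y":0,"z":0.8,"yaw":0},
    {"claw":45,"x":0,"y":0,"z":1.0,"yaw":0},
    {"claw":45,"x":0,"y":0,"z":1.2,"yaw":0},
    {"claw":45,"x":0,"y":0,"z":1.4,"yaw":0},
    {"claw":45,"x":0,"y":0,"z":1.5,"yaw":0}
  ]
}}

```text
t: 19.6
tool_pos: [549.9, -196.0, 272.1]
eef_rot: [0.293, 3.128, -0.0]
ft_force: [-3.8, 1.3, 6.9]
width: 53.1
grip_force: 75.8
```

Emit:
{"api": "drive_tool", "payload": {
  "moves": [
    {"claw":45,"x":0,"y":0,"z":0.1,"yaw":0},
    {"claw":45,"x":0,"y":0,"z":0.2,"yaw":0},
    {"claw":45,"x":0,"y":0,"z":0.3,"yaw":0},
    {"claw":45,"x":0,"y":0,"z":0.4,"yaw":0},
    {"claw":45,"x":0,"y":0,"z":0.4,"yaw":0},
    {"claw":45,"x":0,"y":0,"z":0.4,"yaw":0},
    {"claw":45,"x":0,"y":0,"z":0.4,"yaw":0},
    {"claw":45,"x":0,"y":0,"z":0.4,"yaw":0}
  ]
}}

```text
t: 20.27
tool_pos: [549.9, -196.0, 271.9]
eef_rot: [0.293, 3.127, -0.0]
ft_force: [-5.0, 1.0, 8.9]
width: 52.8
grip_force: 76.0
```

```bash
python3 - <<'E'
from h import *
for i in range(4):
    st=go(549.8,-196,271); print(st["torque"].round(2));bot.get_image("side")
E
```

```text
t 20.2667 pos [ 549.9 -196.   271.9] F [-5.   1.   8.9] w 52.8 yaw 79.3 tilt [ 0.0005 -0.0002] shift [ 0.1 -0.   0.9]
[0.29 0.95 0.1 ]
t 20.3167 pos [ 549.9 -196.   271.9] F [-4.6  1.1  7.5] w 53.2 yaw 79.31 tilt [ 0.0004 -0.0002] shift [ 0.1 -0.1  0.9]
[0.24 1.   0.13]
t 20.3667 pos [ 549.9 -196.   271.9] F [-5.2  1.   8.2] w 53.3 yaw 79.31 tilt [ 0.0004 -0.0002] shift [ 0.1 -0.1  0.9]
[0.29 1.03 0.19]
t 20.4167 pos [ 549.9 -195.9  271.9] F [-4.3  1.7  8. ] w 53.4 yaw 79.31 tilt [ 0.0003 -0.0002] shift [ 0.1 -0.1  0.9]
[0.32 1.   0.15]
```

Emit:
{"api": "drive_tool", "payload": {
  "moves": [
    {"claw":45,"x":0.1,"y":0,"z":0.1,"yaw":0},
    {"claw":45,"x":0.2,"y":0,"z":0.2,"yaw":0},
    {"claw":45,"x":0.3,"y":0,"z":0.3,"yaw":0},
    {"claw":45,"x":0.4,"y":0,"z":0.4,"yaw":0},
    {"claw":45,"x":0.4,"y":0,"z":0.5,"yaw":0},
    {"claw":45,"x":0.4,"y":0,"z":0.6,"yaw":0},
    {"claw":45,"x":0.4,"y":0,"z":0.6,"yaw":0},
    {"claw":45,"x":0.4,"y":0,"z":0.6,"yaw":0}
  ]
}}

```text
t: 21.13
tool_pos: [549.8, -195.9, 271.7]
eef_rot: [0.293, 3.127, -0.0]
ft_force: [-4.3, 1.6, 9.3]
width: 53.1
grip_force: 76.2
```

Emit:
{"api": "drive_tool", "payload": {
  "moves": [
    {"claw":45,"x":0,"y":0,"z":0.2,"yaw":0},
    {"claw":45,"x":0,"y":0,"z":0.4,"yaw":0},
    {"claw":45,"x":0,"y":0,"z":0.6,"yaw":0},
    {"claw":45,"x":0,"y":0,"z":0.8,"yaw":0},
    {"claw":45,"x":0,"y":0,"z":0.8,"yaw":0},
    {"claw":45,"x":0,"y":0,"z":0.8,"yaw":0},
    {"claw":45,"x":0,"y":0,"z":0.8,"yaw":0},
    {"claw":45,"x":0,"y":0,"z":0.8,"yaw":0}
  ]
}}

```text
t: 21.8
tool_pos: [549.8, -195.9, 271.4]
eef_rot: [0.293, 3.126, -0.001]
ft_force: [-6.4, 1.9, 13.0]
width: 53.0
grip_force: 76.6
```

```bash
python3 - <<'E'
from h import *
for i in range(4):
    st=go(549.8,-196,271); print(st["torque"].round(2));p=bot.get_image("side")
cv2.imwrite("pics/s5.png",cv2.resize(p["image"][100:340,240:460],None,fx=2.5,fy=2.5,interpolation=cv2.INTER_CUBIC))
E
```

```text
t 21.8 pos [ 549.8 -195.9  271.4] F [-6.4  1.9 13. ] w 53.0 yaw 79.31 tilt [ 0.0014 -0.0005] shift [-0.  -0.1  0.4]
[0.52 1.13 0.16]
t 21.85 pos [ 549.8 -195.9  271.4] F [-6.3  2.  12.7] w 53.2 yaw 79.31 tilt [ 0.0014 -0.0005] shift [-0.  -0.1  0.4]
[0.49 1.15 0.15]
t 21.9 pos [ 549.8 -195.9  271.3] F [-4.9  1.8 13. ] w 53.2 yaw 79.31 tilt [ 0.0014 -0.0005] shift [-0.  -0.1  0.3]
[0.47 1.09 0.18]
t 21.95 pos [ 549.8 -195.9  271.3] F [-6.4  2.8 12.8] w 53.0 yaw 79.31 tilt [ 0.0014 -0.0004] shift [-0.  -0.1  0.3]
[0.51 1.18 0.22]
```

View pics/s5.png

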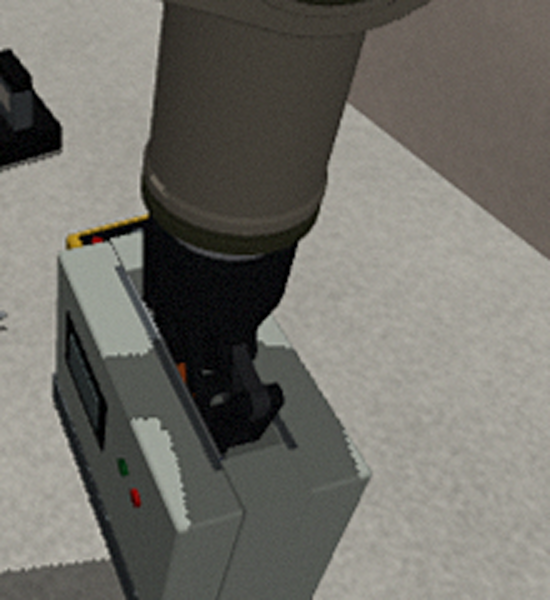

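```bash
python3 - <<'E'
from h import *
p=bot.get_image("side");h=cv2.cvtColor(p["image"],cv2.COLOR_BGR2HSV)[230:270,300:330]
m=cv2.inRange(h,(3,140,40),(20,255,255));v,u=np.nonzero(m);px=np.c_[u+300,v+230];print(len(px),px.min(0),px.max(0))
a=np.radians(79.3-90);Rz=np.array([[np.cos(a),-np.sin(a)],[np.sin(a),np.cos(a)]])
for z in(100,114,125,140,165):
    print(z,[((ray(p,q,z)[:2]-(549.4,-196.1))@Rz).round(1) for q in (px.min(0),px.mean(0),px.max(0))])
w=bot.get_image("wrist");cv2.imwrite("pics/w5.png",w["image"])
E
```

```text
20 [311 245] [314 252]
100 [array([10.3, 36.7]), array([10.7, 30.2]), array([ 9.5, 22.3])]
114 [array([ 4.8, 27.5]), array([ 5.2, 21.1]), array([ 4.1, 13.5])]
125 [array([ 0.5, 20.2]), array([ 0.9, 13.9]), array([-0.2,  6.5])]
140 [array([-5.3, 10.2]), array([-4.9,  4.2]), array([-6., -3.])]
165 [array([-15.1,  -6.4]), array([-14.7, -12.1]), array([-15.7, -18.8])]
```

View pics/w5.png

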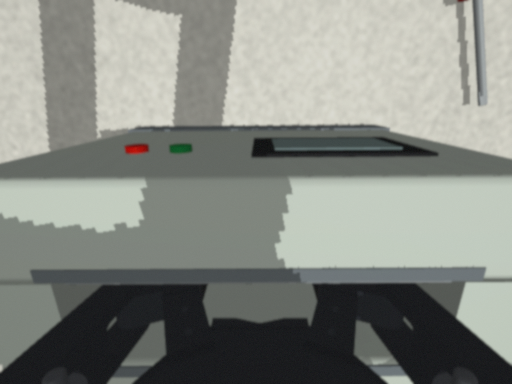

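Three things agree that the pack is on the contacts. The cap's position in the side view fits a top at about z = 114, and the travel (about 1.35 mm, 12 N) matches the measured rise of 11.4 N. I need about 3 N more.

Emit:
{"api": "drive_tool", "payload": {
  "moves": [
    {"claw":45,"x":0,"y":0,"z":0.2,"yaw":0},
    {"claw":45,"x":0,"y":0,"z":0.4,"yaw":0},
    {"claw":45,"x":0,"y":0,"z":0.5,"yaw":0},
    {"claw":45,"x":0,"y":0,"z":0.6,"yaw":0},
    {"claw":45,"x":0,"y":0,"z":0.7,"yaw":0},
    {"claw":45,"x":0,"y":0,"z":0.7,"yaw":0},
    {"claw":45,"x":0,"y":0,"z":0.7,"yaw":0},
    {"claw":45,"x":0,"y":0,"z":0.7,"yaw":0}
  ]
}}

```text
t: 22.77
tool_pos: [549.8, -195.9, 271.1]
eef_rot: [0.293, 3.126, -0.001]
ft_force: [-8.9, 2.6, 16.7]
width: 53.0
grip_force: 76.9
```

```bash
python3 - <<'E'
from h import *
for i in range(3):
    st=go(549.8,-196,271); bot.get_image("side")
E
```

```text
t 22.7667 pos [ 549.8 -195.9  271.1] F [-8.9  2.6 16.7] w 53.0 yaw 79.31 tilt [ 0.0015 -0.0005] shift [-0.  -0.1  0.1]
t 22.8167 pos [ 549.8 -195.9  271.1] F [-7.7  3.9 15.9] w 52.9 yaw 79.31 tilt [ 0.0015 -0.0006] shift [-0.  -0.1  0.1]
t 22.8667 pos [ 549.8 -195.9  271.1] F [-7.4  2.8 16.6] w 53.4 yaw 79.31 tilt [ 0.0014 -0.0005] shift [-0.  -0.1  0.1]
```

Emit:
{"api": "drive_tool", "payload": {
  "moves": [
    {"claw":56,"x":0,"y":0,"z":0,"yaw":0},
    {"claw":62,"x":0,"y":0,"z":0,"yaw":0},
    {"claw":68,"x":0,"y":0,"z":0,"yaw":0},
    {"claw":72,"x":0,"y":0,"z":0,"yaw":0},
    {"claw":72,"x":0,"y":0,"z":0,"yaw":0},
    {"claw":72,"x":0,"y":0,"z":0,"yaw":0},
    {"claw":72,"x":0,"y":0,"z":0,"yaw":0},
    {"claw":72,"x":0,"y":0,"z":0,"yaw":0}
  ]
}}

```text
t: 23.58
tool_pos: [549.5, -195.8, 268.9]
eef_rot: [0.293, 3.128, 0.0]
ft_force: [3.0, 0.6, -1.9]
width: 72.2
grip_force: 1.4
```

Emit:
{"api": "drive_tool", "payload": {
  "moves": [
    {"claw":72,"x":0,"y":0,"z":-2,"yaw":0},
    {"claw":72,"x":0,"y":0,"z":-5,"yaw":0},
    {"claw":72,"x":0,"y":0,"z":-9,"yaw":0},
    {"claw":72,"x":0,"y":0,"z":-14,"yaw":0},
    {"claw":72,"x":0,"y":0,"z":-19,"yaw":0},
    {"claw":72,"x":0,"y":0,"z":-24,"yaw":0},
    {"claw":72,"x":0,"y":0,"z":-29,"yaw":0},
    {"claw":72,"x":0,"y":0,"z":-34,"yaw":0}
  ]
}}

```text
t: 24.25
tool_pos: [549.7, -196.0, 304.0]
eef_rot: [0.293, 3.127, -0.001]
ft_force: [4.4, 0.0, -0.5]
width: 72.4
grip_force: 1.8
```

Emit:
{"api": "drive_tool", "payload": {
  "moves": [
    {"claw":72,"x":0,"y":0,"z":-5,"yaw":0},
    {"claw":72,"x":0,"y":0,"z":-11,"yaw":0},
    {"claw":72,"x":0,"y":0,"z":-17,"yaw":0},
    {"claw":72,"x":0,"y":0,"z":-24,"yaw":0},
    {"claw":72,"x":0,"y":0,"z":-34,"yaw":0},
    {"claw":72,"x":0,"y":0,"z":-48,"yaw":0},
    {"claw":72,"x":0,"y":0,"z":-64,"yaw":0},
    {"claw":72,"x":0,"y":0,"z":-80,"yaw":0}
  ]
}}

```text
t: 24.92
tool_pos: [548.8, -195.8, 383.5]
eef_rot: [-0.293, -3.125, -0.001]
ft_force: [0.0, -0.4, 0.6]
width: 72.3
grip_force: 0.0
```

Emit:
{"api": "drive_tool", "payload": {
  "moves": [
    {"claw":72,"x":0,"y":0,"z":-15,"yaw":0},
    {"claw":72,"x":0,"y":0,"z":-30,"yaw":0},
    {"claw":72,"x":0,"y":0,"z":-45,"yaw":0},
    {"claw":72,"x":0,"y":0,"z":-55,"yaw":0},
    {"claw":72,"x":0,"y":0,"z":-60,"yaw":0},
    {"claw":72,"x":0,"y":0,"z":-60,"yaw":0},
    {"claw":72,"x":0,"y":0,"z":-60,"yaw":0},
    {"claw":72,"x":0,"y":0,"z":-60,"yaw":0}
  ]
}}

```text
t: 25.58
tool_pos: [549.2, -195.8, 441.7]
eef_rot: [-0.293, -3.126, -0.001]
ft_force: [-0.5, -0.3, -0.2]
width: 71.9
grip_force: 0.0
```

```bash
python3 - <<'E'
from h import *
st=go(549.8,-196,400)
p=bot.get_image("wrist");s=bot.get_image("side")
print(top(p,"blue",162,st),top(s,"blue",162))
for q in(p,s):print([d["conf"] for d in bot.spot_in(q,"pack_center")])
cv2.imwrite("pics/m6.png",np.hstack([p["image"][:,60:460],s["image"][:,130:520]]))
E
```

```text
t 25.5833 pos [ 549.2 -195.8  441.7] F [-0.5 -0.3 -0.2] w 71.9 yaw 79.3 tilt [-0.0019  0.0008] shift [-0.7 -0.1 41.7]
(((549.00439453125, -196.58551025390625), (136.06382751464844, 30.362089157104492), 79.77141571044922), 4050) (((548.708251953125, -195.8438720703125), (136.67091369628906, 31.122220993041992), 79.33763122558594), 1601)
[]
[]
```

View pics/m6.png

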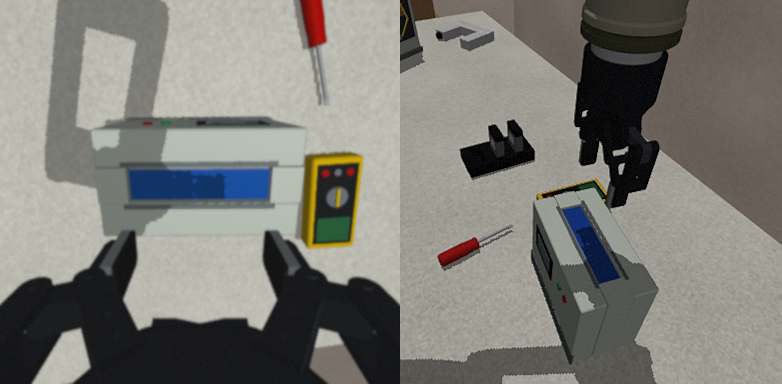

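The pictures show the flap shut and level, a full 136 x 31 mm of blue at its starting place. The gripper is clear and empty, both black packs are still in the rack, and the multimeter and screwdriver are where they were.

```bash
python3 -c "
from workcell import bot
print(bot.close_job())"
```

```text
the job is handed in; nothing more can be done
None
```

The orange-capped pack is seated on the contacts, pressed home at about 15 N by the wrist-force reading. The gripper is out, the flap is shut above the pack, nothing else was moved, and the job was handed in at about 26 s.

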